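Hang the drain plate on the draining stand and lock it with the keeper

ROBOT

A 6-joint arm with a two-finger parallel gripper is mounted at the origin on a cart in front of the work surface, level with it; the furniture and walls round the work are solid. World frame = base frame: x ahead of the robot, y to its left, z up, the work surface at z = 0. Lengths are in mm, angles in rad, forces in N, time in s.
With the tool pointing down it reaches from about 400 to 825 mm from the base axis. Payload 7 kg.
Tool frame: the origin (TCP) lies at the very end of the fingers, on their centre line; the grasp point (between the pads) lies 19 mm behind it; z points along the fingers, y is the direction in which the jaws open and shut (so a half turn about z gives the same grasp; the last joint's range is limited). The gripper opens to 88 mm and grips with 3 to 60 N. Pads are 19 mm wide; open, the fingers measure 130 mm over their backs; the gripper's body (78 mm by 193 mm) begins 47 mm behind the grasp point.
Start: joints at [-0.988, 0.359, 0.012, 0, -1.224, -0.288], TCP at [196.094, -645.866, 226.561] pointing down, gripper open.
Joint ranges: [-3.07, 3.07], [-1.43, 2.12], [-1.02, 1.25], [-3.03, 1.67], [-3.05, -0], [-3.03, 3.03]. Speed limits (rad/s): [2.39, 2.39, 3.01, 3.14, 3.14, 3.14].

INTERFACE

Orientations are given as a unit quaternion [x, y, z, w].
In Python, from plant import bot gives the robot as it stands. Calls block until the motion is done:
- bot.move_ptp(position, orientation): joint-space move of the TCP to a pose.
- bot.line_to(position, velocity=150, ori=None): straight line of the TCP; ori=None keeps the orientation; velocity is the mean speed in mm/s.
- bot.move_joints(angles): joint-space move.
- bot.move_gripper(opening, force=None): finger opening in mm; force is the grip in N (None keeps the last); returns when the fingers have stopped.
- bot.pause(seconds).
- bot.solve_ik(position, orientation): joint angles nearest the present ones, or None.
- bot.read_state(): the state.
- bot.camera(name): name is "scene" or "top" or "wrist"; returns the picture (420x560x3 uint8, red, green, blue); there is no depth.
- bot.get_calibration(name): a dict with "fx", "fy", "cx", "cy" (pixels), "view" (4x4, takes a point from world to camera coordinates); the wrist camera has in their place "T_tool_cam" (4x4, takes a point from camera to tool coordinates, whose origin is the TCP and whose axes are the flange's). Camera axes: x right, y up, looking along -z (the intrinsics and any distortion apply to the point x, -y, -z); pixel columns grow to the right and rows downward; lengths in mm; the calibration is good to about 2 mm. The wrist camera is an equidistant fisheye: a pixel r from the principal point sees the ray r / f radians off the axis. A picture is of the moment at which its call begins: read the wrist's pose just before it. get_calibration takes no time and is no camera call.
A pose or a line that the arm cannot do raises bot.Unreachable and nothing moves.
- bot.close_job(): hands the job in, once; it reports no verdict.
The state is a dict: "t": time; "joint_pos": joint angles; "qvel": joint speeds; "tau": joint torques, N m; "tcp_pos": TCP position; "eef_rot": TCP orientation; "contact_force": force on the tool from outside, world axes, zero at the start; "moment": the same for the moment, N m; "width": finger opening in mm.
Only numpy, scipy, OpenCV 4.12 (cv2) and the standard library are available. Lean on these libraries where they do the work, as an engineer would, in place of code of your own. Each camera call takes 0.05 s, during which the arm holds its last target.

TASK

Hang the steel drain plate on the sloping draining stand: both of its holes over the two pegs, handle outwards, lying flat against the panel. Then turn the keeper at the top of the stand down over the plate's upper edge as far as it goes, and leave the glassware and bottles round about where they stand.

Things in the scene. Friction and masses are not known exactly. Their poses are not given: they have to be found in the camera images.
- drain_plate: Bright steel plate 100 x 140 mm, 6 mm thick, 0.28 kg, with a black bridge handle, 5 mm side rims and two 15 mm through holes near one long edge. Starts flat on the worktop, handle up, holes on the side away from the robot. Origin: centre of the underside; x along the 100 mm side towards the hole edge, y along the 140 mm side, z out of the handle side. Holes at x +33, y +/-52 mm
- plate_handle (a point): Middle of the handle bar, at x -5, y 0, z +34 mm in the plate's frame (axes as the plate's). The bar runs along the plate's y: 72 mm long, 14 mm thick (along x), 20 mm high (z 24 to 44 mm above the underside). Under it an 18 mm gap to the plate, with a 10 mm round post at y +29 and -29 mm
- hole_left (a point): Centre of one hole (15 mm across) of the plate, at its underside: x +33, y +52, z 0 mm in the plate's frame. Belongs on the peg at peg_left
- hole_right (a point): Centre of the other hole (15 mm across), at the underside: x +33, y -52, z 0 mm in the plate's frame. Belongs on the peg at peg_right
- peg_face: Panel of the fixed grey draining stand, facing the robot, sloping 35 degrees from horizontal, 190 mm wide, reaching 50 mm above and 105 mm below the pegs; a drip trough at its foot. Origin: on its surface midway between the pegs, 95 mm above the worktop; x up the slope, y along the peg line, z square out of it. Pegs along z: 12 mm thick, 24 mm long, last 10 mm tapered to a 5 mm tip
- peg_left (a point): Foot of one peg on the panel's surface, at x 0, y +52, z 0 mm in the panel's frame (axes as peg_face's). The hung plate lies flat on the panel, handle outwards, hole edge up the slope: its axes then match the panel's
- peg_right (a point): Foot of the other peg on the panel's surface, at x 0, y -52, z 0 mm in the panel's frame
- keeper (a joint): Angle of the keeper, a steel arm pivoted on the panel above the pegs, a knob at its end. At 0 it points 60 degrees from the panel's x (up the slope) towards its y; growing values turn it on about the panel's z; at its stop, 2.09 rad, it points straight down the slope over the hung plate. Starts at 0 to 0.45, clear of the plate. Friction of 0.06 N m holds it; its underside passes 5 mm over a flat plate
- keeper_knob (a point): Point on the axis of the keeper's knob, 50 mm above the panel and 34 mm from the pivot. The knob is a round black post 14 mm thick, square to the panel, from 16 to 60 mm above it; it goes round the pivot with the keeper. With the keeper at its stop it stands 2 mm below the peg line, midway between the pegs. The point's z is square to the panel
- keeper_hinge (a point): The keeper's pivot, midway between the pegs, 32 mm up the slope from their line (x +32, y 0 mm in the panel's frame), 13.5 mm above the panel; its axis is the panel's z
- petri_dish: Bystander, to be left alone: glass dish, 58 mm across, 14 mm high; stands near the front edge between the plate and the stand. Origin: centre of its underside, z up
- beaker_50: Bystander, to be left alone: small glass beaker, 47 mm across, 56 mm high; stands between the plate and the stand. Origin: centre of its underside, z up
- flask_d: Bystander, to be left alone: conical glass flask, 78 mm across, 150 mm high; stands left of the stand. Origin: centre of its underside, z up
- wash_bottle: Bystander, to be left alone: milky plastic squeeze bottle with a pointed cap, 73 mm across, 188 mm high; stands behind the stand. Origin: centre of its underside, z up
- beaker: Bystander, to be left alone: large glass beaker, 94 x 100 mm, 113 mm high; stands behind and left of the stand. Origin: centre of its underside, z up

How it is judged:
By the outcome, as a careful person would: the job done as asked, in the order asked, and still so for the second after the job is handed in, with the robot touching nothing.
It also fails if it takes over 53 s, if anything falls off the work surface, if the arm or the gripper's body presses on something with over 40 N, if the wrist force passes 120 N, or if a joint passes its speed limit or range.

## Working session

There is one attempt and no reset: what is moved stays moved. The work goes in short steps, each a Python script; the robot and the scene stay as the last script left them, time stands still between calls to the robot, and variables do not carry over. Pictures are saved under pics/ and viewed, and the job is handed in when it is done.

```bash
ls; mkdir -p pics; python3 - <<'E'
from plant import bot
import cv2
s=bot.read_state();print(s)
for n in ["scene","top","wrist"]:
    im=bot.camera(n);cv2.imwrite(f"pics/{n}0.png",im[:,:,::-1]);print(n,bot.get_calibration(n))
E
```

```text
pics
{'t': 0.0, 'joint_pos': array([-9.87882067e-01,  3.59389161e-01,  1.10313212e-02, -3.46051079e-04,
       -1.22407207e+00, -2.88071586e-01]), 'qvel': array([-5.08081775e-04, -2.30795847e-03, -6.10512138e-05, -1.19664298e-03,
       -5.70328635e-04, -1.18990916e-03]), 'tau': array([ 1.61805350e-03, -5.82719851e+01,  2.93057960e+01,  6.99688330e+00,
        6.78254830e-03, -1.68765077e-04]), 'tcp_pos': array([ 195.95691738, -645.41366674,  225.60995696]), 'eef_rot': array([-1.46829589e-01,  9.89161452e-01,  8.09180865e-04, -1.97072338e-04]), 'contact_force': array([-0.80968251,  0.60227219,  0.24869086]), 'moment': array([-0.02050709, -0.037338  ,  0.01863785]), 'width': 87.66918474902282}
scene {'fx': 392.17340925954204, 'fy': 392.17340925954204, 'cx': 284.4114913060139, 'cy': 210.02733466555722, 'view': array([[-9.61324841e-01,  2.75397303e-01, -3.29772805e-03,
         4.95284801e+02],
       [-2.35651541e-01, -8.16269397e-01,  5.27420727e-01,
         2.12443820e+02],
       [ 1.42558411e-01,  5.07799761e-01,  8.49597847e-01,
        -1.23939690e+03],
       [ 0.00000000e+00, 
[... 282 characters left out ...]
1, -6.83977263e-03,  1.42180708e-01,
        -5.65520621e+02],
       [-1.41491913e-01,  6.19230562e-02,  9.88000796e-01,
        -1.33697512e+03],
       [ 0.00000000e+00,  0.00000000e+00,  0.00000000e+00,
         1.00000000e+00]])}
wrist {'fx': 325.19226210127806, 'fy': 325.19226210127806, 'cx': 275.9723653196689, 'cy': 209.88556723527415, 'T_tool_cam': array([[-5.43987462e-04,  9.57641438e-01,  2.87962812e-01,
         7.77644159e+01],
       [ 9.99999838e-01,  5.68579951e-04, -1.76532446e-06,
         6.51029444e-01],
       [-1.65420429e-04,  2.87962764e-01, -9.57641592e-01,
        -1.58344012e+02],
       [ 0.00000000e+00,  0.00000000e+00,  0.00000000e+00,
         1.00000000e+00]])}
```

View pics/scene0.png

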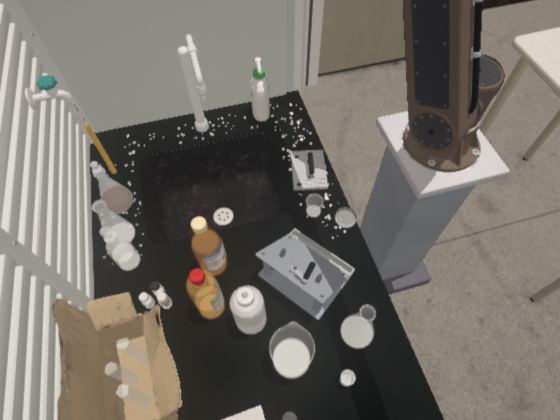

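View pics/top0.png

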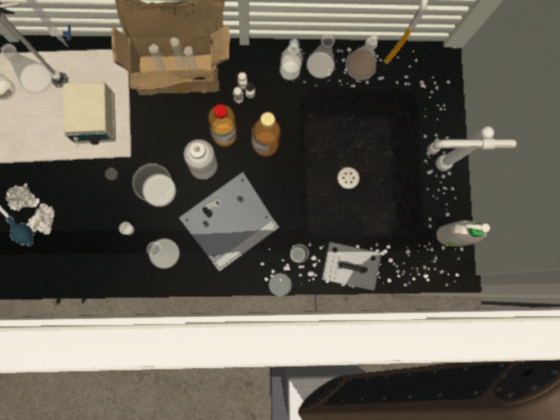

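View pics/wrist0.png

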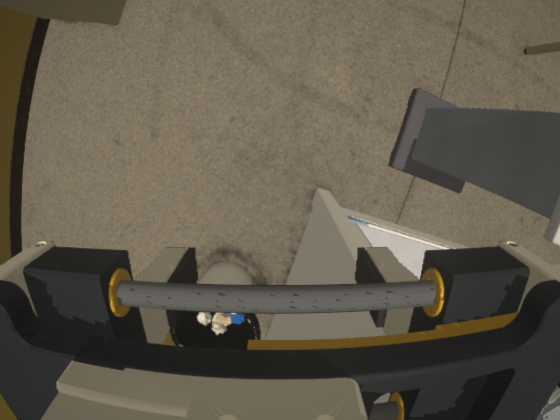

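The scene and top views show the plate near scene (310,170), top (352,266). The stand is near scene (305,270), top (228,222), with the petri dish and small beaker between them. The wrist camera sees only the floor. I'll zoom in.

```bash
cat > h.py <<'E'
import numpy as np, cv2
from plant import bot
from scipy.spatial.transform import Rotation as R
def cam(name,state=None):
    c=bot.get_calibration(name)
    if name!="wrist":
        T=np.linalg.inv(c["view"])
    else:
        W=np.eye(4);W[:3,:3]=R.from_quat(state["eef_rot"]).as_matrix();W[:3,3]=state["tcp_pos"]
        T=W@c["T_tool_cam"]
    return c,T
def ray(name,px,state=None):
    c,T=cam(name,state)
    u=(px[0]-c["cx"])/c["fx"];v=(px[1]-c["cy"])/c["fy"]
    if name=="wrist":
        r=np.hypot(u,v);k=np.sin(r)/r if r>1e-9 else 1
        d=np.array([u*k,-v*k,-np.cos(r)])
    else: d=np.array([u,-v,-1.])
    d/=np.linalg.norm(d)
    return T[:3,3],T[:3,:3]@d
def plane(name,px,z,state=None):
    o,d=ray(name,px,state);return o+d*(z-o[2])/d[2]
def proj(name,p,state=None):
    c,T=cam(name,state);q=np.linalg.inv(T)@np.r_[p,1.];x,y,z=q[0],-q[1],-q[2]
    if name=="wrist":
        th=np.arctan2(np.hypot(x,y),z);k=th/max(np.hypot(x,y),1e-9)
        return np.array([c["cx"]+c["fx"]*x*k,c["cy"]+c["fy"]*y*k])
    return np.array([c["cx"]+c["fx"]*x/z,c["cy"]+c["fy"]*y/z])
def tri(rays):
    A=np.zeros((3,3));b=np.zeros(3)
    for o,d in rays:
        P=np.eye(3)-np.outer(d,d);A+=P;b+=P@o
    p=np.linalg.solve(A,b);return p,[np.linalg.norm((np.eye(3)-np.outer(d,d))@(p-o)) for o,d in rays]
def crop(im,x0,y0,x1,y1,s,fn):
    c=cv2.resize(im[y0:y1,x0:x1],None,fx=s,fy=s,interpolation=cv2.INTER_CUBIC);cv2.imwrite(fn,c)
E
python3 - <<'E'
from h import *
t=cv2.imread("pics/top0.png");s=cv2.imread("pics/scene0.png")
a=cv2.resize(t[160:300,170:400],None,fx=3.4,fy=3.4,interpolation=cv2.INTER_CUBIC);cv2.imwrite("pics/tc.png",a)
crop(s,230,130,380,320,3.1,"pics/sc.png")
print(plane("top",(352,266),0),plane("top",(228,222),95),plane("scene",(310,170),0))
E
```

```text
[435.90289475 -13.35454336   0.        ] [543.44124477 309.15997314  95.        ] [431.30815892 -12.32076647   0.        ]
```

View pics/tc.png

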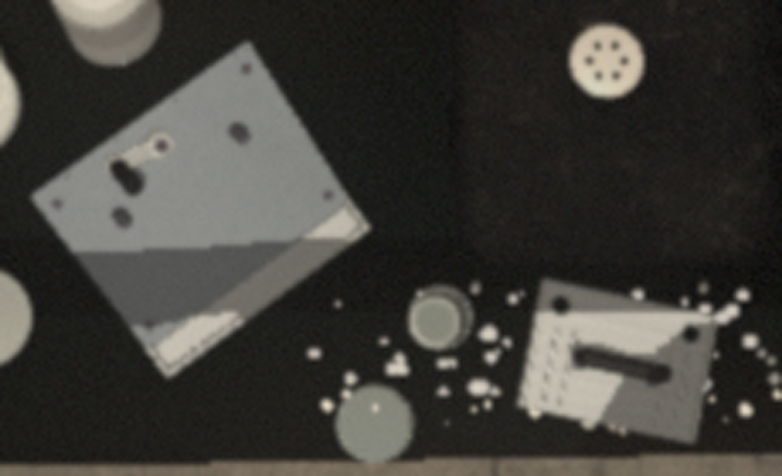

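View pics/sc.png

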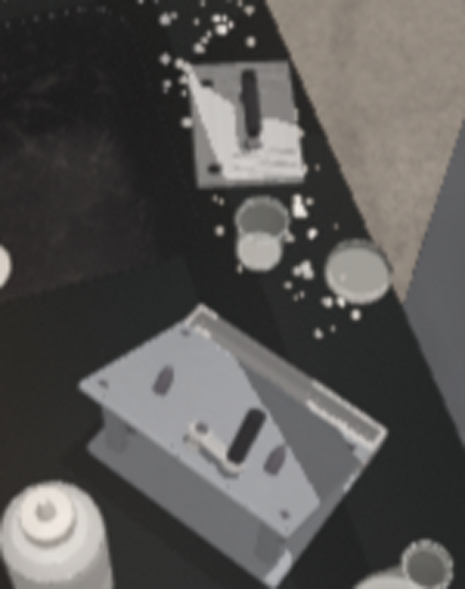

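```bash
python3 - <<'E'
from h import *
T=lambda x,y:(170+(x+.5)/3.4-.5,160+(y+.5)/3.4-.5)
S=lambda x,y:(230+(x+.5)/3.1-.5,130+(y+.5)/3.1-.5)
prs={'cornR':((248,42),(82,384)),'cornL':((32,197),(290,532)),'screwR':((246,69),(102,384)),'screwL':((57,204),(285,515)),'pivot':((162,145),(201,429)),
'troughR':((370,230),(202,308)),'pegR':((239,132),(165,376)),'pegL':((122,217),(276,456)),'holeL':((560,304),(214,168)),'holeR':((691,334),(207,83)),'handA':((580,357),(250,75)),'handB':((662,374),(250,145))}
for k,(a,b) in prs.items():
    p,e=tri([ray("top",T(*a)),ray("scene",S(*b))]);print(k,p.round(1),np.round(e,1))
print(plane("top",T(560,304),6),plane("top",T(691,334),6))
E
```

```text
cornR [661.3 272.7 126. ] [0.9 0.9]
cornL [550.3 423.7 130.5] [0. 0.]
screwR [645.  273.6 117.1] [0.8 0.8]
screwL [547.1 407.6 118.2] [0.3 0.3]
pivot [586.9 333.3 129.4] [0.1 0.1]
troughR [538.1 181.3  21.6] [0.1 0.1]
pegR [598.4 279.2 115.8] [0. 0.]
pegL [538.1 362.3 113.5] [0.3 0.3]
holeL [481.   33.6   8.9] [0.4 0.4]
holeR [456.7 -68.9   6.3] [0.4 0.4]
handA [442.4  34.2 127.9] [10. 10.]
handB [420.5 -59.4 -91.3] [10.6 10.6]
[480.84507721  33.36189818   6.        ] [456.34304361 -68.78253901   6.        ]
```

```bash
cat >> h.py <<'E'
def frame(yaw,slope):  # columns x,y,z ; slope: x rises
    y=np.array([-np.sin(yaw),np.cos(yaw),0]);h=np.array([np.cos(yaw),np.sin(yaw),0])
    x=np.cos(slope)*h+np.array([0,0,np.sin(slope)]);return np.c_[x,y,np.cross(x,y)]
def toolR(F,s=1): # jaws along F x
    return np.c_[s*F[:,1],s*F[:,0],-F[:,2]]
def quat(M): return R.from_matrix(M).as_quat()
E
python3 - <<'E'
from h import *
F=frame(np.radians(36),np.radians(35));O=np.array([578,328,95.])
P=frame(np.radians(-13.5),0);C=np.array([436.5,-10,0])
for s in(1,-1):
    M=toolR(F,s);q=quat(M)
    for nm,d in [('view1',(40,0,150)),('view2',(40,60,150)),('view3',(40,-60,150))]:
        print(s,nm,bot.solve_ik(O-M@np.array(d),q))
    for z in (15,60,120):print(s,'place',z,bot.solve_ik(O+F@np.array([-38,0,z]),q))
    M=toolR(P,s);q=quat(M);H=C+P@np.array([33,0,6])
    for d in [(40,0,150),(40,60,150),(40,-60,150)]:
        print(s,'pv',bot.solve_ik(H-M@np.array(d),q))
    for z in (15,100,200):print(s,'grasp',z,bot.solve_ik(C+P@np.array([-5,0,z]),q))
    # knob: jaws along panel y
    M2=np.c_[-s*F[:,0],s*F[:,1],-F[:,2]];q=quat(M2)
    for a in (60,90,130,180):
        print(s,'knob',a,bot.solve_ik(O+F@np.array([32+34*np.cos(np.radians(a)),34*np.sin(np.radians(a)),40]),q))
E
```

```text
1 view1 [ 0.78080551 -0.08636983 -0.89489305  0.51031151 -0.17932905  2.51291377]
1 view2 None
1 view3 [ 0.80002812 -0.0351458  -0.69810143  0.31791308 -0.31891012  2.69761301]
1 place 15 None
1 place 60 None
1 place 120 None
1 pv [ 0.30477187  0.06769553 -0.54072555  0.         -0.96237524  2.60120133]
1 pv [ 0.38996005 -0.04189344 -0.65255098  0.         -0.96013879  2.51601316]
1 pv [ 0.24038144  0.16808536 -0.42178903  0.         -0.98092193  2.66559177]
1 grasp 15 [ 0.43988833  0.23169468 -0.77302351  0.         -0.56607814  2.46608487]
1 grasp 100 [ 0.43988833  0.08568046 -0.67660797  0.         -0.8085079   2.46608487]
1 grasp 200 [ 0.43988833 -0.03357464 -0.53298059  0.         -1.07139038  2.46608487]
1 knob 60 None
1 knob 90 None
1 knob 130 None
1 knob 180 None
-1 view1 None
-1 view2 [ 0.91805474 -0.06018583 -0.83307704  0.68000186 -0.26365454 -0.90239595]
-1 view3 None
-1 place 15 None
-1 place 60 None
-1 place 120 None
-1 pv [ 0.45683529  0.0947865  -0.51016208  0.         -0.96584775 -0.69245474]
-1 pv [ 0.37911938  0.1906187  -0.39299182  0.         -0.98718581 -0.61473883]
-1 pv [ 0.55664738 -0.0076801  -0.6196813   0.         -0.95879512 -0.79226683]
-1 grasp 15 [ 0.43988833  0.23169468 -0.77302351  0.         -0.56607814 -0.67550778]
-1 grasp 100 [ 0.43988833  0.08568046 -0.67660797  0.         -0.8085079  -0.67550778]
-1 grasp 200 [ 0.43988833 -0.03357464 -0.53298059  0.         -1.07139038 -0.67550778]
-1 knob 60 None
-1 knob 90 None
-1 knob 130 None
-1 knob 180 None
```

```bash
cat > fit.py <<'E'
from h import *
from scipy.optimize import least_squares
rng=np.random.default_rng(0)
D=[]
while len(D)<60:
    r=rng.uniform(350,750);a=rng.uniform(-1.2,1.2);p=np.array([r*np.cos(a),r*np.sin(a),rng.uniform(50,450)])
    q=(R.from_rotvec(rng.normal(0,.35,3))*R.from_euler('z',rng.uniform(-3,3))*R.from_quat([1,0,0,0])).as_quat()
    j=bot.solve_ik(p,q)
    if j is not None:D.append((j,p,R.from_quat(q)))
J=np.array([d[0] for d in D]);PP=np.array([d[1] for d in D]);Q=R.concatenate([d[2] for d in D])
print(J.min(0),J.max(0))
# axes signs from structure: z, y, -y, roll, pitch, roll; PoE with free points and small rot offsets
def fk(x,J):
    x=x.reshape(7,6);Rt=R.identity(len(J));t=np.zeros((len(J),3))
    for i in range(7):
        t=t+Rt.apply(x[i,:3]);Rt=Rt*R.from_rotvec(x[i,3:])
        if i<6:
            rv=np.zeros((len(J),3));rv[:,2]=J[:,i];Rt=Rt*R.from_rotvec(rv)
    return t,Rt
def res(x):
    t,Rt=fk(x,J);return np.r_[((t-PP)/300).ravel(),(Rt.inv()*Q).as_rotvec().ravel()]
best=None
for k in range(40):
    x0=np.zeros((7,6));x0[:,:3]=rng.normal(0,150,(7,3));x0[:,3:]=rng.normal(0,1.2,(7,3))
    x0[:,:3]*=1
    s=least_squares(res,x0.ravel(),x_scale=np.tile([100,100,100,1,1,1.],7),max_nfev=150)
    if best is None or s.cost<best.cost:best=s;print(k,s.cost)
    if best.cost<1e-6:break
np.save("fk.npy",best.x);print(np.abs(best.fun).max())
st=bot.read_state();t,Rt=fk(best.x,st["joint_pos"][None]);print(t,st["tcp_pos"],Rt.as_quat(),st["eef_rot"])
E
time python3 fit.py
```

```text
[-2.37203429 -1.37505475 -0.98569188 -0.87753461 -2.92059937 -2.98779108] [ 1.8293456   0.88777902  0.82458671  1.15588346 -0.08767309  3.00083545]
0 1.1444722353107497e-28
2.2737367544323206e-15
[[ 196.00220491 -645.53080924  225.85500731]] [ 196.00220491 -645.53080924  225.85500731] [[-1.46827703e-01  9.89161886e-01  6.05477654e-04 -1.47961005e-04]] [-1.46827703e-01  9.89161886e-01  6.05477654e-04 -1.47961005e-04]
real	0m4.803s
user	0m8.002s
sys	0m0.234s
```

```bash
cat >> h.py <<'E'
from scipy.optimize import least_squares
X=np.load("fk.npy").reshape(7,6)
LO=np.array([-3.07,-1.43,-1.02,-3.03,-3.05,-3.03]);HI=np.array([3.07,2.12,1.25,1.67,0,3.03])
def fk(j):
    T=np.eye(4)
    for i in range(7):
        A=np.eye(4);A[:3,3]=X[i,:3];A[:3,:3]=R.from_rotvec(X[i,3:]).as_matrix()
        if i<6:A[:3,:3]=A[:3,:3]@R.from_euler('z',j[i]).as_matrix()
        T=T@A
    return T
def ik(p,M,n=40,seed=None):
    out=[];rng=np.random.default_rng(1)
    def f(j):
        T=fk(j);return np.r_[(T[:3,3]-p)/300,R.from_matrix(M.T@T[:3,:3]).as_rotvec()]
    for k in range(n):
        j0=seed if (seed is not None and k==0) else rng.uniform(LO,HI)
        s=least_squares(f,np.clip(j0,LO+1e-6,HI-1e-6),bounds=(LO,HI),max_nfev=60)
        if s.cost<1e-10 and not any(np.abs(s.x-o).max()<.02 for o in out):out.append(s.x)
    return out
E
python3 - <<'E'
from h import *
F=frame(np.radians(36),np.radians(35));O=np.array([578,328,95.])
for s in(1,-1):
    M=toolR(F,s)
    for z in (15,100):print(s,'place',z,np.round(ik(O+F@np.array([-38,0,z]),M),2))
    M2=np.c_[-s*F[:,0],s*F[:,1],-F[:,2]]
    for a in (60,120,180):
        print(s,'knob',a,np.round(ik(O+F@np.array([32+34*np.cos(np.radians(a)),34*np.sin(np.radians(a)),40]),M2),2))
# wrist geometry
for i in range(7):print(X[i].round(3))
E
```

```text
1 place 15 []
1 place 100 []
1 knob 60 []
1 knob 120 []
1 knob 180 []
-1 place 15 []
-1 place 100 []
-1 knob 60 []
-1 knob 120 []
-1 knob 180 []
[ -0.     -0.    296.084   0.      0.     -0.489]
[  1.868  -3.513 -97.284  -1.536  -0.384   0.382]
[   0.932 -601.599 -106.699    2.73     1.554   -0.   ]
[ 264.97   444.6   -110.678   -2.263   -1.578    2.514]
[ 1.01658e+02  1.89430e+01  5.39690e+01  2.04100e+00 -3.60000e-02
 -1.99900e+00]
[264.293 -58.95  295.207   1.444  -1.175  -1.666]
[   0.       0.    -107.254   -1.704   -2.639    0.   ]
```

```bash
python3 - <<'E'
from h import *
F=frame(np.radians(36),np.radians(35));O=np.array([578,328,95.])
def full(p,M,n=30):
    out=[];rng=np.random.default_rng(1)
    def f(j):
        T=fk(j);return np.r_[(T[:3,3]-p)/300,R.from_matrix(M.T@T[:3,:3]).as_rotvec()]
    for k in range(n):
        s=least_squares(f,rng.uniform(LO,HI),max_nfev=80)
        x=(s.x+np.pi)%(2*np.pi)-np.pi
        if s.cost<1e-10 and not any(np.abs(x-o).max()<.02 for o in out):out.append(x)
    return out
print(np.round(full(O+F@np.array([-38,0,15]),toolR(F,1)),2))
for s in (1,-1):
  for phi in range(-60,61,10):
    M=toolR(F,s)
    Rt=R.from_rotvec(F[:,0]*np.radians(phi)).as_matrix()@M   # about plate x
    g=O+F@np.array([-38,0,34.])
    p=g+Rt[:,2]*19
    print(s,phi,np.round(ik(p,Rt,12),2))
E
```

```text
[[ 0.07  2.   -2.6   2.49  2.62 -0.11]
 [-2.79 -2.07 -1.13  1.38 -2.98  1.6 ]
 [-3.07 -2.   -0.54 -0.66  2.62 -0.11]
 [-2.25 -1.97 -0.64 -2.74 -2.76 -2.98]
 [ 0.89  1.97 -2.5   0.4  -2.76 -2.98]
 [ 0.67  2.05 -2.04 -1.09  3.12  2.02]
 [ 0.36  2.07 -2.01 -1.77 -2.98  1.6 ]]
1 -60 [[ 1.14  0.6  -0.9   1.35 -1.16  0.97]]
1 -50 [[ 1.03  0.48 -0.98  1.55 -1.02  0.95]]
1 -40 []
1 -30 []
1 -20 []
1 -10 []
1 0 []
1 10 [[ 0.68  0.22 -0.52 -0.61 -0.26 -2.59]]
1 20 [[ 0.44  0.28 -0.36 -0.91 -0.58 -2.15]]
1 30 [[ 0.3   0.36 -0.27 -1.02 -0.84 -1.97]]
1 40 [[ 0.2   0.46 -0.18 -1.07 -1.07 -1.87]]
1 50 [[ 0.15  0.56 -0.09 -1.1  -1.27 -1.81]]
1 60 [[ 0.11  0.67  0.   -1.12 -1.46 -1.78]]
-1 -60 [[ 1.14  0.6  -0.9   1.35 -1.16 -2.17]]
-1 -50 [[ 1.03  0.48 -0.98  1.55 -1.02 -2.19]]
-1 -40 []
-1 -30 []
-1 -20 []
-1 -10 []
-1 0 []
-1 10 [[ 0.68  0.22 -0.52 -0.61 -0.26  0.56]]
-1 20 [[ 0.44  0.28 -0.36 -0.91 -0.58  0.99]]
-1 30 [[ 0.3   0.36 -0.27 -1.02 -0.84  1.18]]
-1 40 [[ 0.2   0.46 -0.18 -1.07 -1.07  1.27]]
-1 50 [[ 0.15  0.56 -0.09 -1.1  -1.27  1.33]]
-1 60 [[ 0.11  0.67  0.   -1.12 -1.46  1.36]]
```

```bash
cat >> h.py <<'E'
def tilt(F,s,phi): return R.from_rotvec(F[:,0]*np.radians(phi)).as_matrix()@toolR(F,s)
E
python3 - <<'E'
from h import *
F=frame(np.radians(36),np.radians(35));O=np.array([578,328,95.])
P=frame(np.radians(-13.5),0);C=np.array([436.5,-10,0])
def show(n,p,M):
    print(n,np.round(ik(p,M,16),2).tolist())
for s in (1,-1):
  for phi in (20,30):
    print("S",s,phi)
    M=tilt(F,s,phi)
    for z in (0,40,100):show(f'place{z}',O+F@np.array([-38,0,34+z])+M[:,2]*19,M)
    for a in (60,120,180):show(f'knob{a}',O+F@np.array([32+34*np.cos(np.radians(a)),34*np.sin(np.radians(a)),51]),M)
    show('knobup',O+F@np.array([32,34,110]),M)
    for d in [(40,-40,150),(40,40,150)]:show(f'view{d}',O-M@np.array(d),M)
    M=tilt(P,s,phi)
    for z in (0,60,160):show(f'grasp{z}',C+P@np.array([-5,0,34+z])+M[:,2]*19,M)
    for d in [(40,-40,150),(40,40,150)]:show(f'pview{d}',C+P@np.array([33,0,6])-M@np.array(d),M)
E
```

```text
S 1 20
place0 [[0.44, 0.28, -0.36, -0.91, -0.58, -2.15]]
place40 [[0.45, 0.2, -0.4, -0.85, -0.61, -2.23]]
place100 [[0.47, 0.07, -0.43, -0.76, -0.66, -2.36]]
knob60 [[0.57, 0.22, -0.28, -0.71, -0.61, -2.47]]
knob120 [[0.55, 0.2, -0.33, -0.77, -0.59, -2.4]]
knob180 [[0.47, 0.22, -0.33, -0.8, -0.63, -2.3]]
knobup [[0.59, 0.09, -0.35, -0.66, -0.64, -2.55]]
view(40, -40, 150) [[0.31, 0.16, -0.2, -0.71, -0.87, -2.33]]
view(40, 40, 150) [[0.24, 0.14, -0.33, -0.78, -0.83, -2.18]]
grasp0 []
grasp60 []
grasp160 [[0.13, -0.0, -0.46, -0.38, -1.02, 2.97]]
pview(40, -40, 150) []
pview(40, 40, 150) []
S 1 30
place0 [[0.3, 0.36, -0.27, -1.02, -0.84, -1.97]]
place40 [[0.3, 0.28, -0.3, -0.98, -0.87, -2.02]]
place100 [[0.29, 0.17, -0.32, -0.92, -0.92, -2.11]]
knob60 [[0.4, 0.3, -0.16, -0.91, -0.87, -2.22]]
knob120 [[0.38, 0.29, -0.22, -0.94, -0.85, -2.15]]
knob180 [[0.31, 0.31, -0.22, -0.95, -0.89, -2.08]]
knobup [[0.4, 0.18, -0.23, -0.87, -0.9, -2.27]]
view(40, -40, 150) [[0.15, 0.3, -0.05, -0.85, -1.11, -2.14]]
view(40, 40, 150) [[0.08, 0.29, -0.19, -0.89, -1.08, -1.99]]
grasp0 [[-0.1, 0.31, -0.51, 
[... 999 characters left out ...]
 -0.84, 1.18]]
place40 [[0.3, 0.28, -0.3, -0.98, -0.87, 1.12]]
place100 [[0.29, 0.17, -0.32, -0.92, -0.92, 1.03]]
knob60 [[0.4, 0.3, -0.16, -0.91, -0.87, 0.92]]
knob120 [[0.38, 0.29, -0.22, -0.94, -0.85, 0.99]]
knob180 [[0.31, 0.31, -0.22, -0.95, -0.89, 1.06]]
knobup [[0.4, 0.18, -0.23, -0.87, -0.9, 0.87]]
view(40, -40, 150) [[0.18, 0.15, -0.28, -0.88, -1.04, 1.05]]
view(40, 40, 150) [[0.25, 0.18, -0.14, -0.84, -1.06, 0.9]]
grasp0 [[-0.1, 0.31, -0.51, -0.74, -0.83, 0.4]]
grasp60 [[-0.08, 0.2, -0.48, -0.67, -0.92, 0.27]]
grasp160 [[-0.06, 0.04, -0.4, -0.58, -1.1, 0.09]]
pview(40, -40, 150) [[-0.18, 0.09, -0.41, -0.59, -1.12, 0.22]]
pview(40, 40, 150) [[-0.19, 0.21, -0.26, -0.58, -1.15, 0.21]]
```

```bash
cat > look.py <<'E'
from h import *
import pickle
F=frame(np.radians(36),np.radians(35));O=np.array([578,328,95.])
P=frame(np.radians(-13.5),0);C=np.array([436.5,-10,0])
out=[]
def go(org,Fr,off,d,tag):
    M=tilt(Fr,-1,20)
    bot.move_ptp(org+Fr@np.array(off)-M@np.array(d),quat(M))
    bot.pause(.25)
    st=bot.read_state();im=bot.camera("wrist")[:,:,::-1];cv2.imwrite(f"pics/{tag}.png",im)
    out.append((tag,st));print(tag,st["t"],st["tcp_pos"].round(1))
go(C,P,(33,0,6),(40,-40,150),"p1");go(C,P,(33,0,6),(40,40,150),"p2")
go(O,F,(0,0,0),(40,40,170),"s1");go(O,F,(0,0,0),(40,-40,170),"s2")
pickle.dump(out,open("look.pkl","wb"))
E
python3 look.py
```

```text
p1 2.7583 [426.5 -22.  160.6]
p2 3.475 [503.7 -40.2 160.9]
s1 5.0 [536.4 271.5 259.6]
s2 5.7167 [483.8 234.1 214.7]
```

View pics/p1.png

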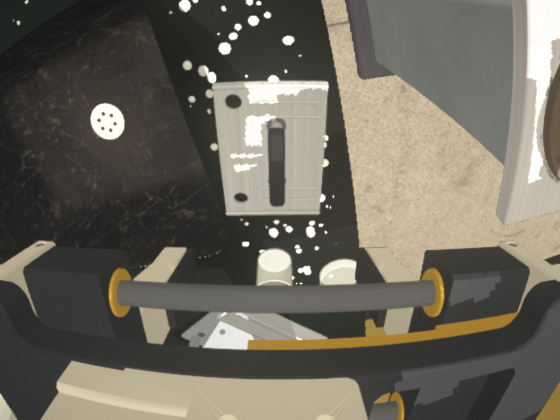

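View pics/p2.png

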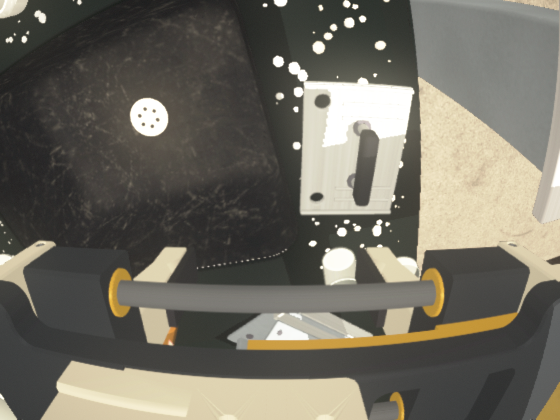

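View pics/s1.png

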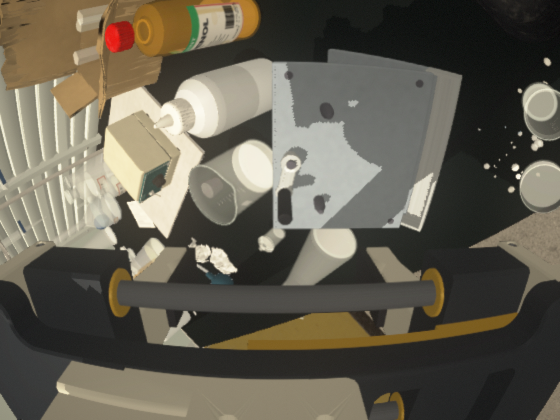

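View pics/s2.png

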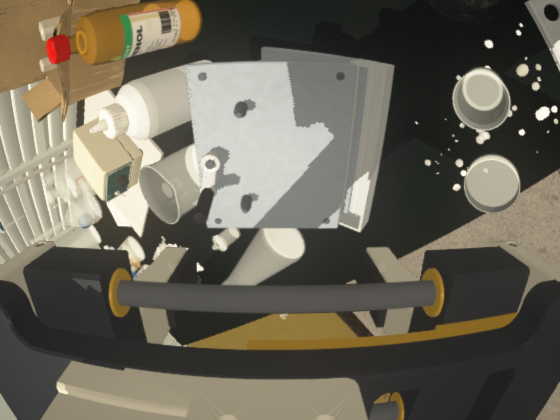

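The wrist views are clear. Holes are at p1 (233,101)/(240,197) and p2 (322,101)/(316,197). Pegs are at s1 (326,110)/(320,203) and s2 (240,109)/(247,203), with the knob by the panel's left top edge. Next I'll refine these with crops and blob centroids.

```bash
python3 - <<'E'
from h import *
rows=[]
for tag,b in [("p1",(205,75,335,222)),("p2",(290,75,420,222)),("s1",(265,50,435,240)),("s2",(180,50,350,240))]:
    im=cv2.imread(f"pics/{tag}.png");x0,y0,x1,y1=b
    c=cv2.resize(im[y0:y1,x0:x1],None,fx=4,fy=4,interpolation=cv2.INTER_CUBIC)
    cv2.imwrite(f"pics/{tag}c.png",cv2.resize(c,None,fx=.78,fy=.78) if tag[0]=='s' else c)
a=[cv2.imread(f"pics/{t}c.png") for t in("p1","p2","s1","s2")]
print([i.shape for i in a])
def hc(i,j,f):
    h=max(i.shape[0],j.shape[0]);i=cv2.copyMakeBorder(i,0,h-i.shape[0],0,0,0);j=cv2.copyMakeBorder(j,0,h-j.shape[0],0,0,0)
    cv2.imwrite(f,np.hstack([i,j])[:600])
hc(cv2.resize(a[0],None,fx=.75,fy=.75),cv2.resize(a[1],None,fx=.75,fy=.75),"pics/pc.png");cv2.imwrite("pics/s1c.png",a[2]);cv2.imwrite("pics/s2c.png",a[3])
# dark holes
for tag,pts in [("p1",[(233,101),(240,197)]),("p2",[(322,101),(316,197)])]:
    g=cv2.imread(f"pics/{tag}.png",0)
    for (x,y) in pts:
        w=g[y-12:y+13,x-12:x+13];m=(w<90).astype(np.uint8)
        n,l,st,ce=cv2.connectedComponentsWithStats(m);k=l[12,12]
        print(tag,ce[k]+[x-12,y-12],st[k])
E
```

```text
[(588, 520, 3), (588, 520, 3), (593, 530, 3), (593, 530, 3)]
p1 [232.98076923 100.96153846] [  5   6  15  13 156]
p1 [240.49333333 196.94666667] [ 7  8 12  8 75]
p2 [322. 101.] [  0   0  25  25 625]
p2 [316.10606061 196.54545455] [ 7  8 12  8 66]
```

View pics/pc.png

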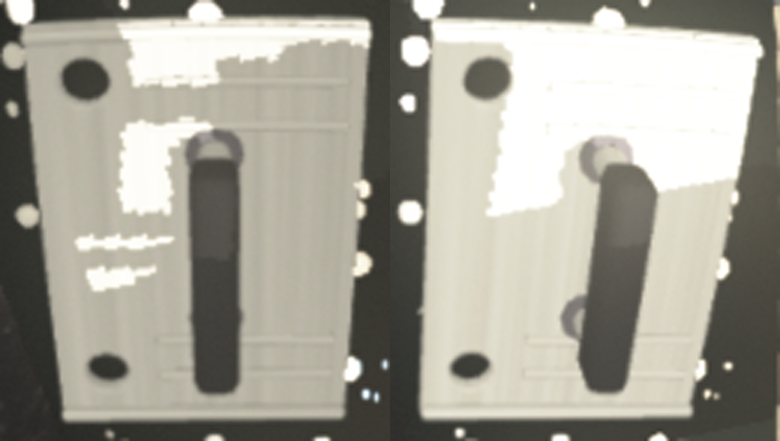

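View pics/s1c.png

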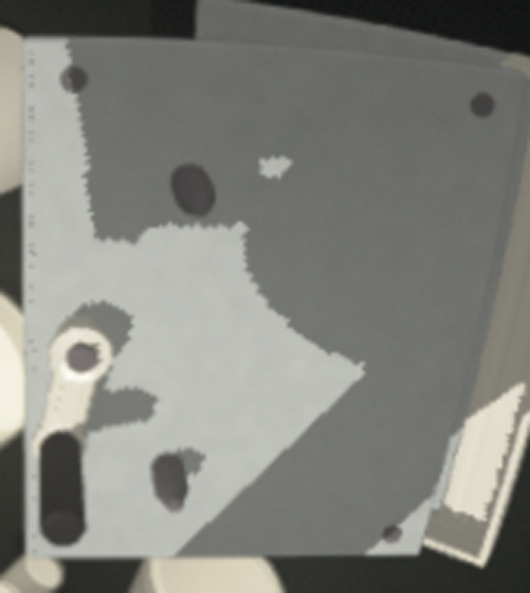

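View pics/s2c.png

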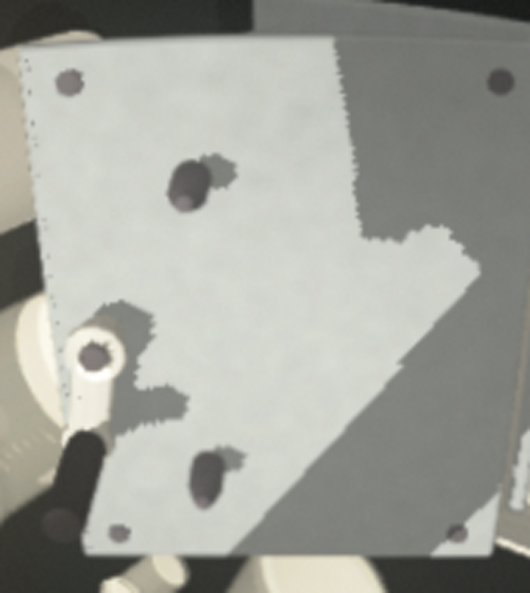

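```bash
cat > meas.py <<'E'
from h import *
import pickle
S=dict(pickle.load(open("look.pkl","rb")))
k=530/170
c1=lambda x,y:(265+(x+.5)/k-.5,50+(y+.5)/k-.5)
c2=lambda x,y:(180+(x+.5)/k-.5,50+(y+.5)/k-.5)
q1=lambda x,y:(205+(x+.5)/3-.5,75+(y+.5)/3-.5)
q2=lambda x,y:(290+(x-390+.5)/3-.5,75+(y+.5)/3-.5)
st=dict(scrTR=((74,79),(69,82)),scrBR=((482,105),(500,81)),scrBL=((392,534),(457,534)),pivot=((83,357),(95,356)),
 pegRtip=((205,206),(184,202)),pegLtip=((176,500),(206,498)),pegRmid=((193,190),(190,186)),pegLmid=((170,480),(207,478)),cornTR=((24,40),(22,46)),knobtop=((63,528),(63,523)))
V={}
for n,(a,b) in st.items():
    p,e=tri([ray("wrist",c1(*a),S["s1"]),ray("wrist",c2(*b),S["s2"])]);V[n]=p;print(n,p.round(1),np.round(e,1))
pl=dict(holeR=((85,79),(487,78)),holeL=((108,367),(470,366)),barL=((217,390),(604,388)),barR=((215,160),(628,168)),c1=((370,22),(757,40)),c2=((64,416),(421,415)),c3=((344,416),(690,413)))
for n,(a,b) in pl.items():
    p,e=tri([ray("wrist",q1(*a),S["p1"]),ray("wrist",q2(*b),S["p2"])]);V[n]=p;print(n,p.round(1),np.round(e,1))
pickle.dump(V,open("V.pkl","wb"))
E
python3 meas.py
```

```text
scrTR [642.9 274.3 115.4] [0.2 0.2]
scrBR [559.9 213.8  44.7] [0.1 0.1]
scrBL [462.1 348.3  44.3] [0. 0.]
pivot [584.1 334.  127.2] [0.1 0.1]
pegRtip [589.5 271.4 117.7] [0. 0.]
pegLtip [530.3 359.5 111.6] [0. 0.]
pegRmid [597.7 280.1 101.7] [0.1 0.1]
pegLmid [536.1 364.5 101.8] [0. 0.]
cornTR [660.7 273.5 120.3] [0.4 0.4]
knobtop [549.4 350.5 165. ] [0.3 0.3]
holeR [455.2 -68.9   2.4] [0. 0.]
holeL [478.3  32.5   2.7] [0.1 0.1]
barL [437.5  25.2  39.2] [0.1 0.1]
barR [421.5 -44.1  29.5] [0.4 0.4]
c1 [369.6 -66.9   2.6] [0. 0.]
c2 [498.7  46.2   7.2] [0.1 0.1]
c3 [401.3  67.9   8.8] [0.3 0.3]
```

```bash
python3 - <<'E'
import pickle
from h import *
V=pickle.load(open("V.pkl","rb"))
F=frame(np.radians(36.0),np.radians(35))
O=np.array([578,328,95.])
for n in ["scrTR","scrBR","scrBL","pivot","pegRtip","pegLtip","pegRmid","pegLmid","cornTR","knobtop"]:
    print(n,(F.T@(V[n]-O)).round(1))
E
```

```text
scrTR [ 28.9 -81.6   4.7]
scrBR [-95.8 -81.7   5.7]
scrBL [-96.1  84.5   5.4]
pivot [25.4  1.3 21.6]
pegRtip [ -6.6 -52.5  32.4]
pegLtip [-6.9 53.5 25.1]
pegRmid [ -6.2 -50.4  12.6]
pegLmid [-6.3 54.1 12.7]
cornTR [ 43.1 -92.7   0.7]
knobtop [32. 35. 63.]
```

```bash
cat >> h.py <<'E'
F=frame(np.radians(36.0),np.radians(35));O=np.array([578,328,95.])+F@np.array([-6.4,1.4,4.2])
P=frame(np.radians(-12.83),0);C=np.array([466.75,-18.2,0])-P@np.array([33,0,0])
MF=tilt(F,-1,20);MP=tilt(P,-1,20);qF=quat(MF);qP=quat(MP)
def place(z,x=0,y=0): return O+F@np.array([-38+x,y,34+z])+MF[:,2]*19
def grasp(z): return C+P@np.array([-5,0,34+z])+MP[:,2]*19
def rep(tag=""):
    s=bot.read_state();print(tag,"t",round(s["t"],2),"tcp",s["tcp_pos"].round(1),"F",s["contact_force"].round(1),"M",s["moment"].round(2),"w",round(s["width"],1));return s
E
python3 - <<'E'
from h import *
print(O)
bot.move_gripper(44)
bot.move_ptp(grasp(90),qP);rep()
bot.line_to(grasp(0),120);s=rep("down");print(grasp(0))
cv2.imwrite("pics/g.png",bot.camera("wrist")[:,:,::-1])
bot.move_gripper(8,40);rep("grip")
E
```

```text
[570.98683097 324.63512961  94.76954939]
 t 7.68 tcp [431.6  -3.  106.5] F [ 0.2 -0.8  0.7] M [-1.1  0.3  0. ] w 44.0
down t 8.58 tcp [431.6  -3.4  16.6] F [ 0.1 -0.4 -0.1] M [-1.07  0.29  0.01] w 44.2
[431.14176243  -3.42561692  16.14584021]
grip t 9.23 tcp [431.1  -3.4  16.3] F [-1.4  0.   4.5] M [-0.61  0.7   0.16] w 13.8
```

View pics/g.png

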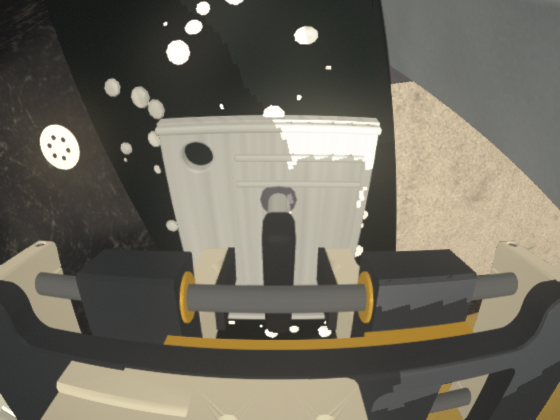

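The handle sits centred between the fingers (bar at (280,250)) and is gripped at 13.8 mm. Next is lift and carry.

```bash
python3 - <<'E'
from h import *
bot.line_to(grasp(130),200);rep("lift")
bot.move_ptp(place(110),qF);rep("above")
bot.line_to(place(34),100);bot.pause(.2);rep("near");print(place(34))
for n in("wrist","scene","top"):
    im=bot.camera(n)[:,:,::-1];cv2.imwrite(f"pics/n_{n}.png",im)
s=cv2.imread("pics/n_scene.png");crop(s,230,190,380,320,4,"pics/n_sc.png")
E
```

```text
lift t 10.03 tcp [430.2  -3.3 145. ] F [-1.  -0.1 -3.7] M [-1.48  0.44  0.  ] w 14.0
above t 11.09 tcp [483.  268.3 175. ] F [-0.1 -0.1 -3. ] M [-2.69  1.27 -0.03] w 13.7
near t 12.2 tcp [518.8 294.7 114.9] F [-0.  -0.1 -3.2] M [-2.65  1.24 -0.03] w 13.7
[518.71494739 294.68982596 114.05071233]
```

View pics/n_wrist.png

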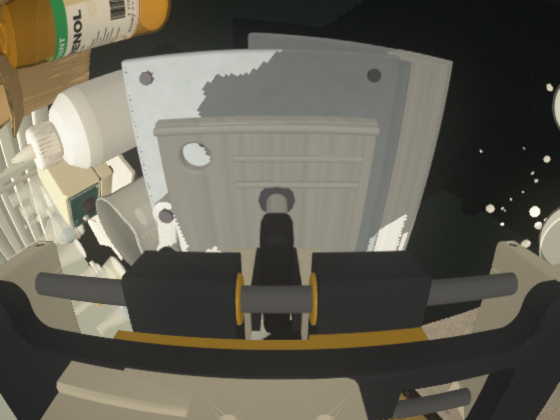

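View pics/n_sc.png

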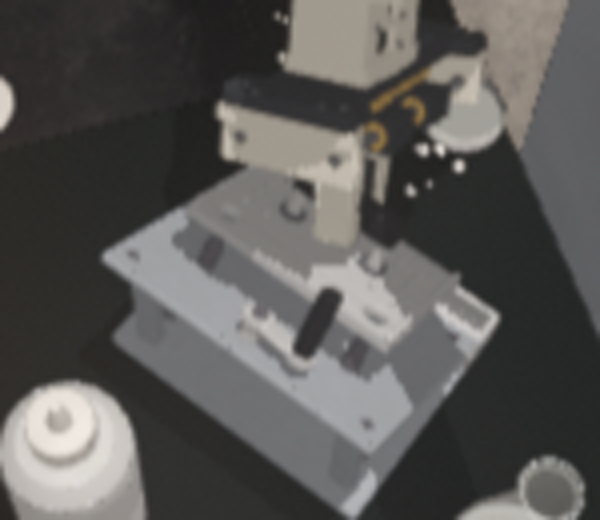

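The plate is held just above the pegs, hole at wrist (196,154), with both pegs visible under it in the scene crop at (212,250) and (357,350). I'll lower it while watching the force.

```bash
python3 - <<'E'
from h import *
for z in (26,20,15,10):
    bot.line_to(place(z,-.5,-.4),60);s=rep(z);f=F.T@s["contact_force"];print(f.round(1), (F.T@(s["tcp_pos"]-place(z,-.5,-.4))).round(2))
    if abs(f).max()>15:break
im=bot.camera("wrist")[:,:,::-1];cv2.imwrite("pics/d_w.png",im)
s=bot.camera("scene")[:,:,::-1];crop(s,230,190,380,320,4,"pics/d_sc.png")
E
```

```text
26 t 12.63 tcp [522.3 296.8 106.5] F [ 0.1 -1.1 -2.2] M [-2.68  1.24 -0.02] w 13.7
[-1.7 -1.  -1.5] [-0.46  0.   -0.55]
20 t 12.88 tcp [525.1 298.8 101.7] F [-0.2  0.2 -2.2] M [-2.69  1.25  0.03] w 13.5
[-1.3  0.3 -1.8] [-0.35 -0.01 -0.47]
15 t 13.13 tcp [527.4 300.5  97.8] F [-0.1 -0.2 -2.4] M [-2.65  1.2   0.09] w 14.2
[-1.5 -0.1 -1.8] [-0.25  0.01 -0.32]
10 t 13.38 tcp [529.7 302.2  93.7] F [ 0.3  0.2 -2.9] M [-2.62  1.22 -0.04] w 13.7
[-1.4  0.  -2.6] [-0.22 -0.   -0.3 ]
```

View pics/d_w.png

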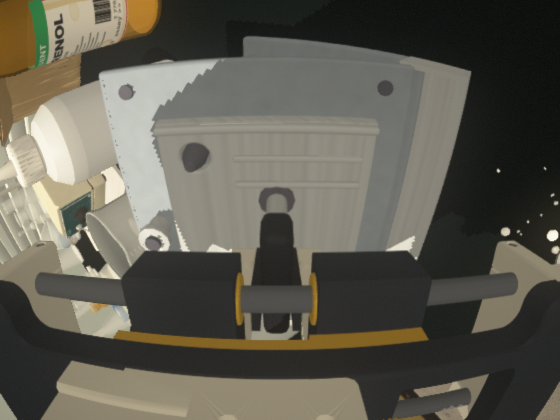

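View pics/d_sc.png

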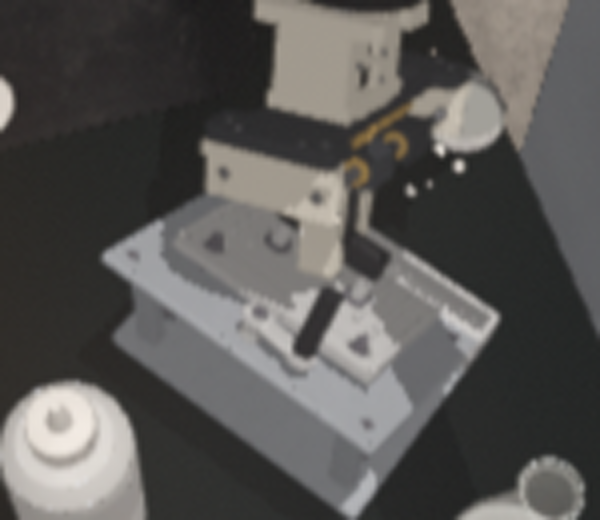

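Both pegs now stand up through the holes: scene crop (214,242) and (360,345), wrist (196,157). I'll carry on down to the panel.

```bash
python3 - <<'E'
from h import *
z=10
while z>-3:
    z-=2 if z>2 else 1
    bot.line_to(place(z,-.5,-.4),30);s=rep(z);f=F.T@s["contact_force"];print(f.round(1), (F.T@(s["tcp_pos"]-place(z,-.5,-.4))).round(2))
    if abs(f-[-1.4,0,-2.2]).max()>8:break
s=bot.camera("scene")[:,:,::-1];crop(s,230,190,380,320,4,"pics/e_sc.png")
cv2.imwrite("pics/e_w.png",bot.camera("wrist")[:,:,::-1])
E
```

```text
8 t 13.73 tcp [530.7 302.9  92.4] F [-0.4 -0.3 -2.3] M [-2.69  1.21 -0.06] w 13.6
[-1.7 -0.  -1.6] [-0.03 -0.   -0.06]
6 t 13.98 tcp [531.6 303.5  90.7] F [-0.2 -1.  -3.6] M [-2.64  1.26  0.01] w 13.6
[-2.7 -0.7 -2.6] [-0.11 -0.   -0.11]
4 t 14.23 tcp [532.6 304.2  89. ] F [ 0.5 -0.2 -3.4] M [-2.71  1.21  0.01] w 13.6
[-1.7 -0.4 -3. ] [-0.09 -0.02 -0.14]
2 t 14.48 tcp [533.5 304.9  87.4] F [ 0.   0.  -3.2] M [-2.68  1.2   0.04] w 13.7
[-1.8 -0.  -2.6] [-0.05  0.01 -0.12]
1 t 14.73 tcp [533.9 305.3  86.7] F [ 0.3  0.3 -2.8] M [-2.72  1.18  0.02] w 13.9
[-1.2  0.1 -2.5] [-0.03 -0.   -0.06]
0 t 14.98 tcp [534.2 305.4  86.4] F [-3.6 -3.4  3.4] M [-2.26  1.7   0.42] w 13.7
[-2.1 -0.6  5.6] [0.04 0.01 0.51]
-1 t 15.23 tcp [534.2 305.5  86.3] F [-9.9 -9.8 14.1] M [-1.69  2.45  1.21] w 13.4
[-3.2 -2.1 19.4] [0.06 0.   1.47]
```

View pics/e_sc.png

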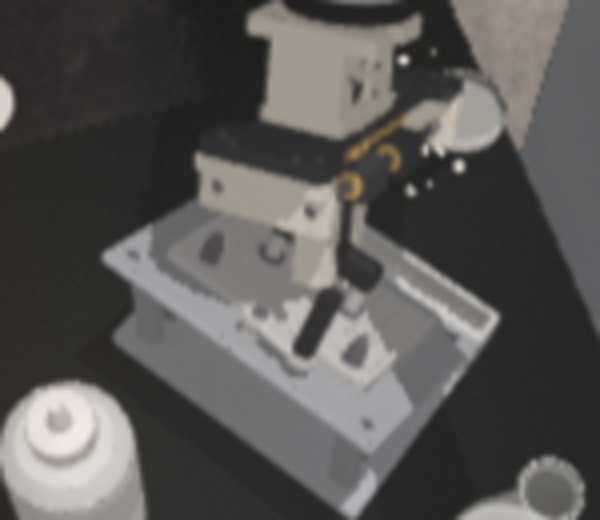

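View pics/e_w.png

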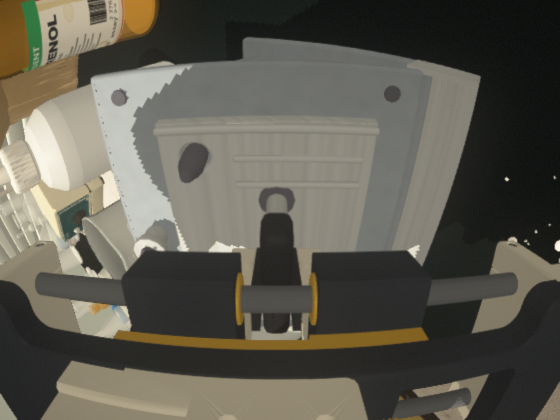

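The plate is seated: contact came at nominal z≈0.5 and both pegs come through fully. I'll release, back off and check.

```bash
python3 - <<'E'
from h import *
import pickle
bot.line_to(place(0,-.8,-.4),30);rep()
bot.move_gripper(30);rep("open")
bot.line_to(place(0,-.8,-.4)-MF[:,2]*100,150)
out=[]
for d,t in [((40,40,170),"r1"),((40,-40,170),"r2")]:
    bot.move_ptp(O-MF@np.array(d),qF);bot.pause(.2)
    st=bot.read_state();im=bot.camera("wrist")[:,:,::-1];cv2.imwrite(f"pics/{t}.png",im);out.append((t,st))
    crop(im,180,40,440,240,3,f"pics/{t}c.png")
pickle.dump(out,open("look2.pkl","wb"));rep()
E
```

```text
t 15.58 tcp [534.2 305.3  86.3] F [-4.3 -4.8  6.5] M [-2.08  1.77  0.54] w 14.0
open t 16.13 tcp [534.2 305.5  85.7] F [0.1 0.3 0.5] M [-2.01  0.87  0.03] w 30.1
 t 18.36 tcp [476.8 230.7 214.3] F [ 0.3 -0.1  0.3] M [-1.99  0.97  0.06] w 30.2
```

View pics/r1c.png

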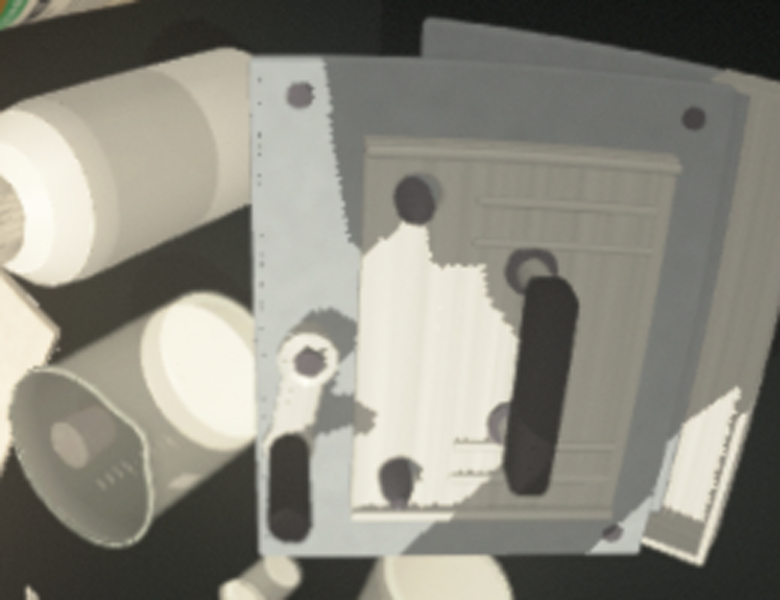

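View pics/r2c.png

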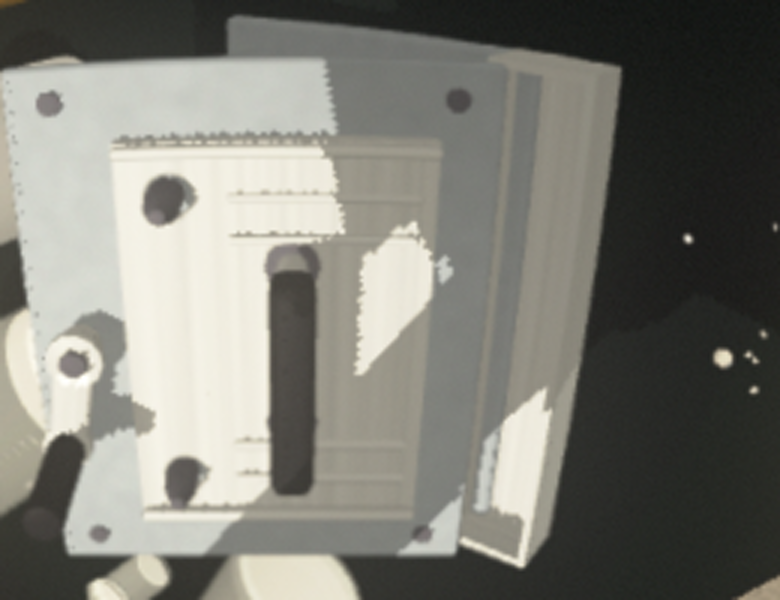

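The plate hangs flat with both pegs through: r1c (414,200)/(398,480), r2c (167,200)/(185,480). The knob is unmoved at r2c (43,523). I'll grip the knob and take it round the arc.

```bash
cat >> h.py <<'E'
PV=np.array([32.,0,0])
def knob(a,z=50,dy=1.5,r=34.): a=np.radians(a);return O+F@np.array([32+r*np.cos(a),r*np.sin(a)+dy,z])
E
python3 - <<'E'
from h import *
bot.move_gripper(40)
bot.move_ptp(knob(79)-MF[:,2]*60,qF);rep()
bot.line_to(knob(79),80);rep("at knob")
cv2.imwrite("pics/k_w.png",bot.camera("wrist")[:,:,::-1])
s=bot.camera("scene")[:,:,::-1];crop(s,230,190,380,320,4,"pics/k_sc.png")
bot.move_gripper(6,20);rep("grip")
E
```

```text
t 19.34 tcp [538.5 319.7 203. ] F [-1.   0.   0.5] M [-2.04  0.99  0.01] w 40.2
at knob t 20.24 tcp [552.9 354.5 158. ] F [ 0.2 -0.1  0.4] M [-2.02  0.91  0.  ] w 40.1
grip t 20.91 tcp [552.7 354.4 157.9] F [-1.4 -1.7  2.1] M [-1.95  1.11  0.07] w 13.0
```

View pics/k_w.png

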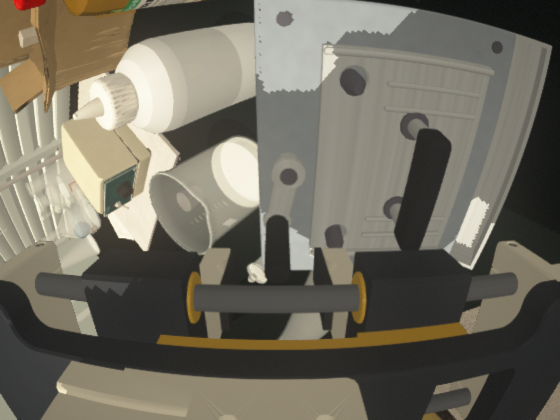

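View pics/k_sc.png

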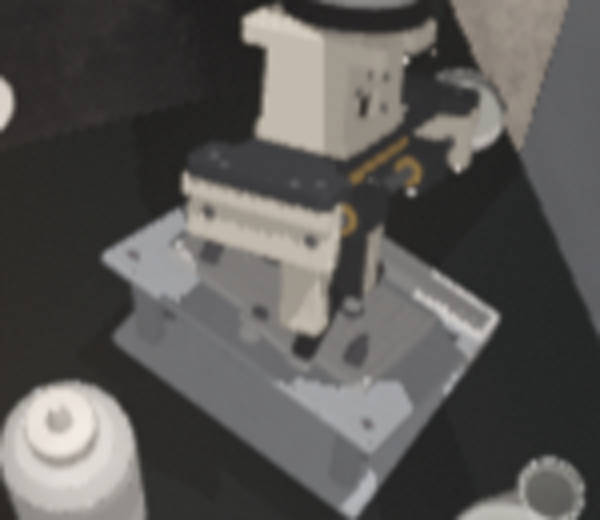

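The knob is between the fingers (wrist (280,250)), gripped at 13.0 mm. Now I'll turn it.

```bash
python3 - <<'E'
from h import *
for a in (90,102,114,126,138,150,160,170,176,180,183):
    bot.line_to(knob(a),60);s=rep(a);print((F.T@s["contact_force"]).round(1))
    if np.abs(s["contact_force"]).max()>30 or s["width"]<11:break
cv2.imwrite("pics/m_w.png",bot.camera("wrist")[:,:,::-1])
s=bot.camera("scene")[:,:,::-1];crop(s,230,190,380,320,4,"pics/m_sc.png")
E
```

```text
90 t 21.17 tcp [549.  353.  155.3] F [1.4 5.1 3. ] M [-0.38  0.27  0.17] w 13.0
[5.1 3.3 0.1]
102 t 21.43 tcp [544.6 349.4 151.5] F [1.9 6.9 2.1] M [0.36 0.29 0.47] w 13.1
[ 5.8  4.4 -1.5]
114 t 21.7 tcp [541.3 344.2 147.5] F [0.4 5.5 3. ] M [0.23 0.48 0.57] w 12.8
[4.6 4.3 0.4]
126 t 21.97 tcp [539.2 338.2 143.8] F [0.2 6.1 5.2] M [0.51 0.59 0.67] w 12.9
[6.  4.8 2.1]
138 t 22.23 tcp [538.4 331.4 140.6] F [0.6 4.5 5.7] M [0.36 0.61 0.71] w 13.0
[5.8 3.2 2.9]
150 t 22.5 tcp [538.9 324.7 138.1] F [-0.9  5.3  5.3] M [0.29 0.66 0.72] w 13.2
[5.  4.8 2.9]
160 t 22.75 tcp [540.5 319.  136.6] F [-1.5  4.5  5.9] M [0.26 0.66 0.56] w 12.8
[4.6 4.5 4. ]
170 t 23.0 tcp [542.7 313.5 135.6] F [-1.2  3.3  5.4] M [0.21 0.72 0.6 ] w 12.7
[3.9 3.4 3.9]
176 t 23.25 tcp [544.1 310.6 135.1] F [-2.1  4.   5.8] M [0.4  1.01 0.95] w 13.1
[3.8 4.5 4.4]
180 t 23.5 tcp [545.2 308.6 134.9] F [-1.3  3.6  6.4] M [0.38 1.13 1.02] w 12.7
[4.5 3.6 4.7]
183 t 23.75 tcp [546.  307.2 134.8] F [-2.6  4.7  6.1] M [0.41 1.2  1.14] w 13.1
[4.1 5.3 4.6]
```

View pics/m_w.png

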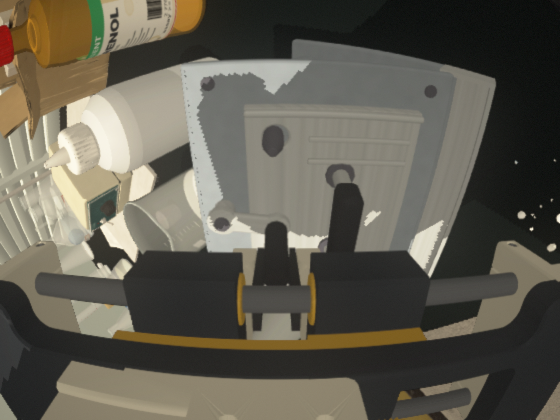

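View pics/m_sc.png

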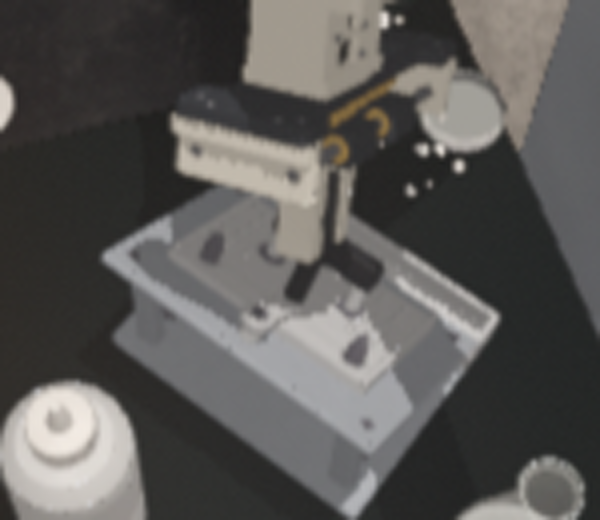

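The arm looks close to straight down the slope (pivot (222,224), knob foot (275,232)), but the force hasn't risen, so I can't tell it's at the stop. I'll push on until it stalls.

```bash
python3 - <<'E'
from h import *
for y in (-4,-6,-8,-10,-12):
    t=O+F@np.array([-2,y+1.5,50]);bot.line_to(t,30);s=rep(y);f=F.T@s["contact_force"];print(f.round(1))
    if f[1]>14:break
cv2.imwrite("pics/q_w.png",bot.camera("wrist")[:,:,::-1])
crop(cv2.imread("pics/q_w.png"),160,50,460,270,2.6,"pics/q_wc.png")
E
```

```text
-4 t 24.1 tcp [547.2 305.3 134.7] F [-3.5  3.4  5.9] M [0.39 1.34 1.18] w 12.6
[2.7 4.8 5.3]
-6 t 24.35 tcp [548.5 303.5 134.6] F [-2.7  3.3  5. ] M [0.22 1.35 1.07] w 12.7
[2.7 4.2 4.3]
-8 t 24.6 tcp [549.  302.7 134.6] F [-4.1  7.4  4.8] M [1.16 1.7  1.62] w 12.8
[3.6 8.4 3.4]
-10 t 24.85 tcp [549.2 302.4 134.6] F [-6.3 13.5  4.2] M [2.78 2.26 2.47] w 13.2
[ 4.8 14.6  1.8]
```

View pics/q_wc.png

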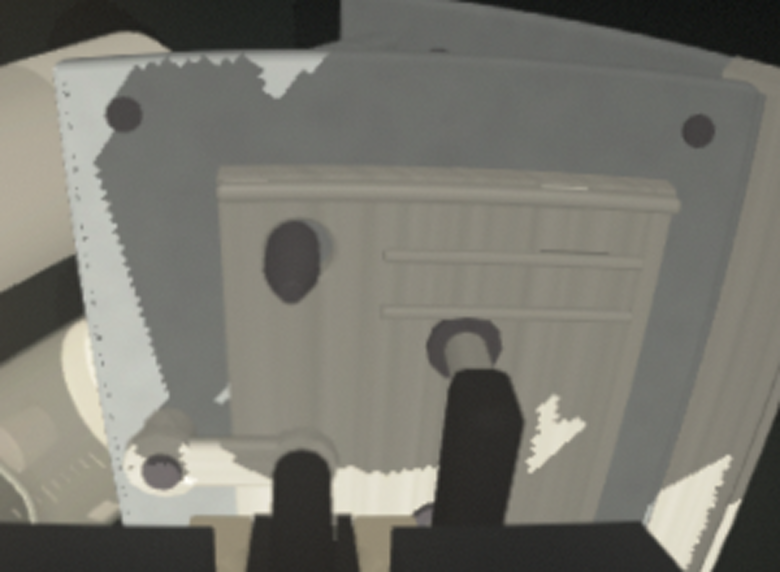

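The force rose to 14.6 N and the motion stalled, and the arm now points straight down the slope: q_wc pivot (163,468) to knob foot (303,460). So it's at the stop. I'll release, back off and verify.

```bash
python3 - <<'E'
from h import *
import pickle
bot.move_gripper(26);rep("open")
t=bot.read_state()["tcp_pos"];bot.line_to(t-MF[:,2]*90,150)
out=[]
for d,tg in [((40,40,170),"f1"),((40,-40,170),"f2")]:
    bot.move_ptp(O-MF@np.array(d),qF);bot.pause(.2)
    st=bot.read_state();im=bot.camera("wrist")[:,:,::-1];cv2.imwrite(f"pics/{tg}.png",im);out.append((tg,st))
    crop(im,180,40,440,240,3,f"pics/{tg}c.png")
pickle.dump(out,open("look3.pkl","wb"));rep()
E
```

```text
open t 25.41 tcp [551.5 299.5 134.3] F [ 0.4  0.4 -0.3] M [-2.01  0.9   0.03] w 25.9
 t 27.43 tcp [476.8 230.7 214.3] F [ 0.8  0.8 -0.3] M [-2.08  0.95 -0.03] w 26.4
```

View pics/f1c.png

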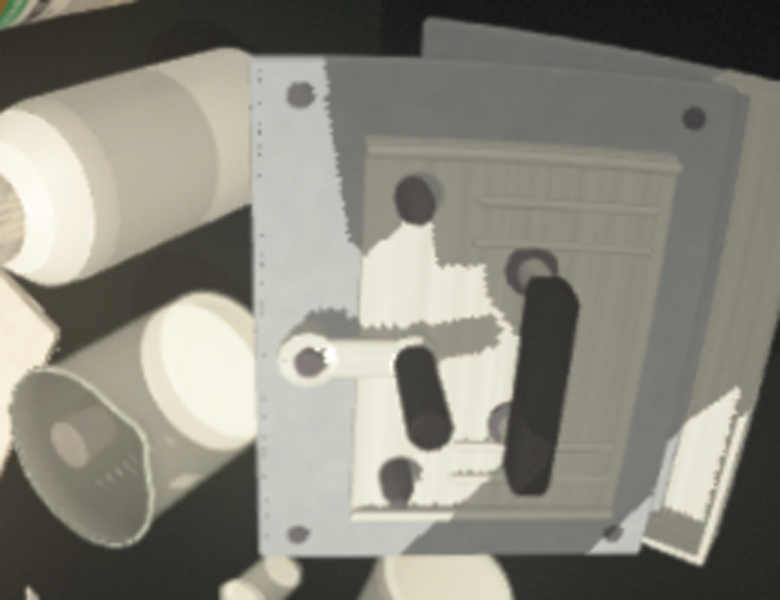

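View pics/f2c.png

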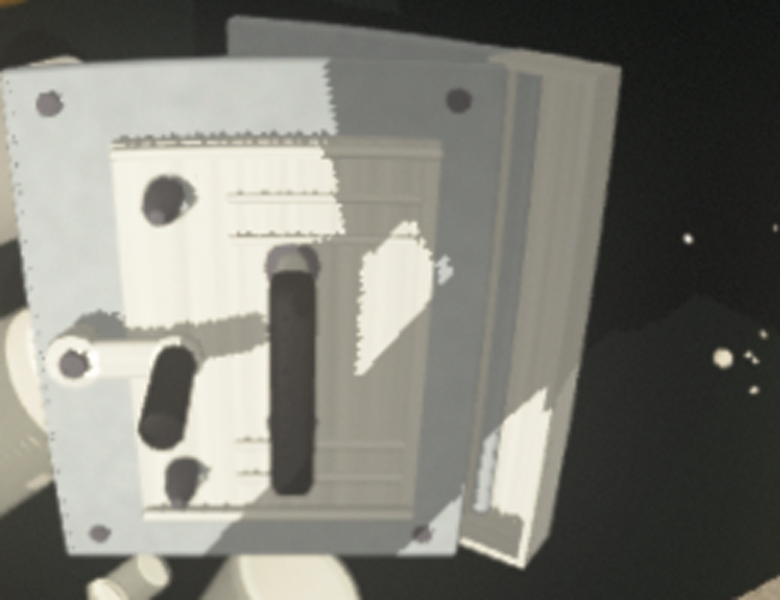

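```bash
python3 - <<'E'
from h import *
import pickle
S=dict(pickle.load(open("look3.pkl","rb")))
c=lambda x,y:(180+(x+.5)/3-.5,40+(y+.5)/3-.5)
for n,a,b in [("knobtop",(432,430),(160,428)),("pivot",(311,361),(74,363)),("UL",(352,516),(145,515)),("LL",(612,517),(411,517)),("UR",(367,140),(111,142)),("LR",(682,158),(442,140)),("barR",(552,290),(293,285)),("barL",(528,480),(292,480))]:
    p,e=tri([ray("wrist",c(*a),S["f1"]),ray("wrist",c(*b),S["f2"])]);print(n,(F.T@(p-O)).round(1),np.round(e,1))
bot.move_ptp(O-MF@np.array((40,-40,230)),qF);rep()
for n in("scene","top"):
    im=bot.camera(n)[:,:,::-1];cv2.imwrite(f"pics/z_{n}.png",im)
E
```

```text
knobtop [-1.8 -1.9 61.1] [0.2 0.2]
pivot [31.6 -0.8 18.2] [0. 0.]
UL [15.4 69.7  6.7] [0.1 0.1]
LL [-82.9  66.4  12.2] [0.1 0.1]
UR [ 15.3 -71.    7.2] [0.3 0.3]
LR [-84.  -71.7   8.9] [0.4 0.4]
barR [-39.5 -33.4  32.3] [0. 0.]
barL [-39.3  31.7  38.2] [0.1 0.1]
 t 27.77 tcp [462.7 194.5 261.9] F [ 0.9 -0.2 -1.2] M [-2.02  0.97 -0.  ] w 25.6
```

View pics/z_scene.png

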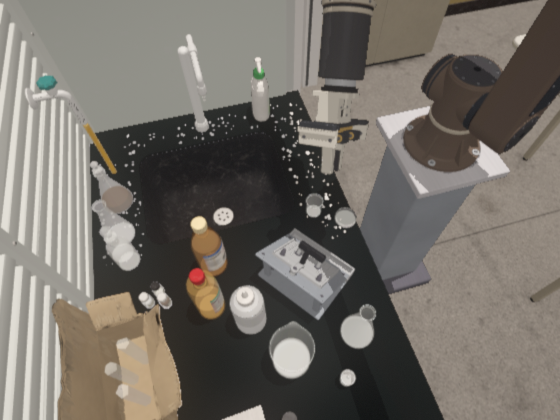

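The bystanders sit at the same pixels as at the start: small beaker (314,206), dish (345,217), wash bottle (248,310), large beaker (292,350). The knob top is at (-1.8,-1.9) in the panel frame, which is the stop position.

```bash
python3 -c "
from h import *
rep();bot.close_job()"
```

```text
t 27.88 tcp [461.9 194.9 259.9] F [0.2 0.6 0.5] M [-2.    0.95 -0.02] w 26.2
the job is handed in; nothing more can be done
```

The plate now hangs on both pegs with its handle outwards, and the keeper is turned down over its upper edge to the stop. I handed the job in at about 28 s of the 53 s allowed.

**How it was done:** Square to the panel, the place pose was out of the arm's reach. I therefore gripped the handle, and later the knob, with the tool tilted 20° along the bar. The plate slid over the pegs with almost no force and met the panel at its expected height. I then turned the keeper by its knob until it stalled at about 15 N.

**Last checks, from two wrist views:**
- **Plate:** its upper edge is 15.4 mm above the peg line, which is where it should rest on the pegs. Three corners came out 6.7–8.9 mm above the panel and the fourth (lower left) 12.2 mm. I read that as flat, because the 5 mm rims blur which edge is seen.
- **Keeper:** the knob top is at x −1.8, y −1.9 mm in the panel's frame. The nominal stop is x −2, y 0, so it reads about 2 mm past in y, within the camera's accuracy.
- **Disagreement on the handle:** the two ends of its bar measured 32 and 38 mm high. They showed a similar spread when the plate lay on the worktop, so I put it down to the choice of points on a rounded black bar.
- **Bystanders:** by eye in the scene picture they stand where they started. I did not measure their positions.

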